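# Close the blue soap bin's sliding hatch

### The arm

A 6-joint arm with a two-finger parallel gripper is mounted at the origin on the work surface. World frame = base frame: x ahead of the robot, y to its left, z up, the work surface at z = 0. Lengths are in m, angles in degrees, forces in N, time in s.
With the tool pointing down it reaches from about 0.325 to 0.775 m from the base axis. Payload 5.5 kg.
Tool frame: the origin (TCP) lies on the centre line of the jaws, within the pads' length; the fingertips stand 19 mm ahead of it and the grasp point (between the pads) is the TCP; z points along the fingers, y is the line along which they close (so a half turn about z gives the same grasp; the last joint's range is limited). The gripper opens to 85 mm and grips with 20 to 120 N. Pads are 22 mm wide; open, the fingers measure 114 mm over their backs; the gripper's body (76 mm by 85 mm) begins 54 mm behind the grasp point. The pads swing forward as they close: fully open they stand 13 mm farther back than shut.
Start: joints at [73.642, 5.22, 70.514, -0, 104.267, -3.249], TCP at [0.136, 0.584, 0.25] pointing down, gripper open.
Joint ranges: [-164.24, 164.24], [-49.07, 125.15], [9.68, 141.18], [-86.29, 266.29], [3.28, 154.24], [-151.56, 151.56]. Speed limits (degrees/s): [147.25, 147.25, 172.46, 180, 180, 180].

### API

Orientations are given as [roll, pitch, yaw] about the fixed x, y, z axes, in that order (R = Rz(yaw) Ry(pitch) Rx(roll)).
In Python, from plant import sensors, imaging, workorder gives the robot as it stands. The module is installed in compiled form; this text tells all that it offers.
- The arm moves only by the tool jog_arm, never from a script. Its argument "commands" is a list of rows, each a list of 2 entries, a list of its own where there are three numbers: the shift along the world's x, y, z as a fraction of full scale, then the turn, a rotation vector about the world's x, y, z as a fraction of full scale. A call has 1 to 5 rows; each row is the pose to reach, as a shift and turn from the pose commanded when the call began; what a row does not reach only later rows make up. Full scale, the value 1, is 0.5 m for a shift and 30 degrees for a turn. A row lasts 1/8 s, in which the tool goes at most 62.5 mm and 10.7 degrees, less where a joint would pass 70% of its speed; a pose out of reach is approached as far as the arm can. A call with a number of a shift or a turn outside -1 to 1 is refused whole. A call with a gripper value outside its range is refused whole. "jaw" is the opening, from 0 (shut) to 1 (fully open), set as the call begins (left out, the last holds). The fingers move at their own pace and stop on an object; "force" is the grip in N (left out, the last holds). Time passes only in rows, so rows that repeat a pose let the fingers close. It gives the time, the measured TCP pose, the force, the opening and the grip force at its end, in the units of the state.
- sensors.sense(): the state, without advancing time (a new reading comes with each control period).
- imaging.read_camera(name): name is "side" or "top"; returns a dict with "pixels" (400x640x3 uint8, red, green, blue), "intrinsics" (3x3 intrinsics, pixels), "camera_from_world" (4x4, takes a point from world to camera coordinates). Camera axes: x right, y down, z forward; pixel columns grow to the right and rows downward; lengths in m; the calibration is good to about 2 mm. A picture is of the moment at which its call begins. There is no depth.
- workorder.finish_job(): hands the job in; it is judged then, once.
The state is a dict: "time_s": time; "joint_positions": joint angles; "joint_velocities": joint speeds; "tau": joint torques, N m; "tool_pos": TCP position; "eef_rot": TCP orientation; "ft_force": force on the tool from outside, world axes, zero at the start; "wrist_torque": the same for the moment, N m; "width": finger opening in m; "grasp_force": force on a finger pad.
Only numpy, scipy, OpenCV 4.12 (cv2) and the standard library are available. Lean on these libraries where they do the work, as an engineer would, in place of code of your own. Each camera call takes 0.05 s, during which the arm holds its last target. There are 200 camera calls.

### The job

On the laundrette's folding counter stand two soap bins whose sliding hatches have been left open. Slide the blue hatch along its track until it is fully closed against the end frame of its bin. Leave the cream hatch as it is.

Things in the scene. Friction and masses are not known exactly. Their poses are not given: they have to be found in the camera images.
- blue_hatch (a joint): How far the blue sliding hatch stands open, in m: 0 = closed against the end frame, 0.13 = fully open; starts at 0.07 to 0.13. The hatch is a level slab 164 (x) by 140 (y) by 10 mm in tracks on top of its bin; it slides only along the bin's y and closes towards +y. About 2.5 N of friction; it stays where it is left; no latch.
- blue_handle (a point): Middle of the black ridge handle standing upright on the centre of the blue hatch; axes as those of the bin. The ridge is 70 mm long (x), 14 mm thick (y), 36 mm tall. The point is 18 mm below the ridge's top, 17 mm above the hatch's upper face and 139 mm above the counter. Push it towards +y to close; when closed it lies at y = +70 mm in the bin's frame.
- blue_bin: Fixed ivory soap bin with blue hatch and blue side stripes, 190 (x) by 300 (y) mm, 110 mm high to its fixed top over the -y half; soap packets show in the open +y half. Side tracks along y stand 10 mm above that top; the aluminium end frame across the +y end stands 28 mm above it and stops the hatch. Origin: centre of underside, z up. Turned up to 1.2 rad either way.
- cream_handle (a point): the same point on the handle of the cream (yellowish) hatch of the other, otherwise equal bin, which is also open and must be left as it is.

How it is judged:
By the outcome, as a careful person would: the job done as asked, in the order asked, and still so for the second after the job is handed in, with the robot touching nothing.
It also fails if it takes over 29 s, if anything falls off the work surface, if the arm or the gripper's body presses on something with over 40 N, if the wrist force passes 120 N, or if a joint passes its speed limit or range.

## Working session

There is one attempt and no reset: what is moved stays moved. The work goes in short steps, Python scripts to look and compute and a tool call to move; the robot and the scene stay as the last step left them, time stands still between calls to the robot, and variables do not carry over. Pictures are saved under pics/ and viewed, at most 10 in all, crops included, and the job is handed in when it is done.

Besides the shell and the picture viewer there is one more tool, called after "Call:" in YAML: its name, and indented under it one key for each argument. jog_arm: Moves the arm, as the interface text tells. Shift numbers are shares of 0.5 m and turn numbers shares of 30 degrees, none past 1 either way. Its arguments: {"type":"object","properties":{"commands":{"type":"array"},"jaw":{"type":"number"},"force":{"type":"number"}},"required":["commands"]}

```bash
mkdir -p pics; python3 - <<'E'
from plant import sensors, imaging
import cv2,pickle
d={}
for n in("top","side"):
    d[n]=imaging.read_camera(n); cv2.imwrite(f"pics/{n}0.png",d[n]["pixels"][:,:,::-1])
    print(n,d[n]["intrinsics"].tolist(),d[n]["camera_from_world"].round(3).tolist())
pickle.dump(d,open("d0.pkl","wb"))
s=sensors.sense();print(s["tool_pos"],s["eef_rot"],s["time_s"],s["ft_force"])
E
```

```text
top [[379.71636307908, 0.0, 325.87388835514656], [0.0, 379.71636307908, 199.5828764079312], [0.0, 0.0, 1.0]] [[-0.023, -0.999, 0.029, 0.022], [-0.999, 0.022, -0.029, 0.499], [0.028, -0.03, -0.999, 0.749], [0.0, 0.0, 0.0, 1.0]]
side [[445.48119288758096, 0.0, 322.6094714478171], [0.0, 445.48119288758096, 194.6695149724368], [0.0, 0.0, 1.0]] [[-0.986, -0.168, -0.006, 0.514], [-0.119, 0.72, -0.683, 0.116], [0.12, -0.673, -0.73, 0.971], [0.0, 0.0, 0.0, 1.0]]
[0.13604374 0.58416297 0.24925482] [-1.79902212e+02 -5.24321845e-03  1.66889430e+02] 0.1 [ 0.16475651  0.28987758 -0.25660677]
```

View pics/top0.png

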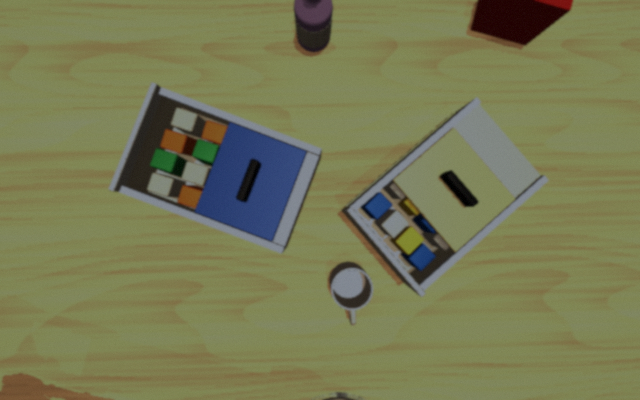

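View pics/side0.png

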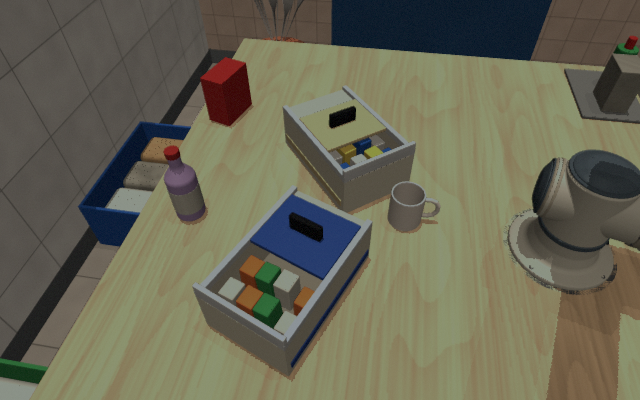

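The top view shows the blue hatch around (250,180), with its black ridge at (248,180) and the bin's open end and end frame to the left, from (155,88) to (115,188). In the side view the blue hatch's ridge is at (306,227), and the cream bin stands clear of it.

```bash
cat > h.py <<'E'
import cv2,numpy as np
def ray(c,uv):
    T=c["camera_from_world"];R=T[:3,:3];o=-R.T@T[:3,3]
    d=R.T@np.linalg.inv(c["intrinsics"])@np.array([*uv,1.]);return o,d/np.linalg.norm(d)
def plane(c,uv,z):
    o,d=ray(c,uv);return o+d*(z-o[2])/d[2]
def tri(a,b):
    (o1,d1),(o2,d2)=a,b
    s=np.linalg.lstsq(np.c_[d1,-d2],o2-o1,rcond=None)[0]
    p,q=o1+s[0]*d1,o2+s[1]*d2;return (p+q)/2,np.linalg.norm(p-q)
def big(m):
    cs=cv2.findContours(m,cv2.RETR_EXTERNAL,cv2.CHAIN_APPROX_NONE)[0];return max(cs,key=cv2.contourArea)
def parts(c,roi):
    x0,y0,x1,y1=roi;im=c["pixels"][y0:y1,x0:x1];hsv=cv2.cvtColor(im,cv2.COLOR_RGB2HSV)
    blue=cv2.inRange(hsv,(105,120,50),(130,255,255))
    hatch=big(cv2.morphologyEx(blue,cv2.MORPH_OPEN,np.ones((5,5))))
    hull=cv2.fillPoly(np.zeros_like(blue),[cv2.convexHull(hatch)],255)
    hull=cv2.erode(hull,np.ones((7,7)))
    dark=((im.max(2)<60)&(hull>0)).astype(np.uint8)*255
    return hatch+[x0,y0],big(dark)+[x0,y0]
E
python3 - <<'E'
from h import *
import pickle
d=pickle.load(open("d0.pkl","rb"));P={}
for n,roi in(("top",(190,100,330,260)),("side",(230,190,375,290))):
    h,k=parts(d[n],roi);m=cv2.moments(k);c=(m["m10"]/m["m00"],m["m01"]/m["m00"])
    P[n]=c;print(n,c,cv2.minAreaRect(k),"hatch",cv2.minAreaRect(h))
    q=cv2.boxPoints(cv2.minAreaRect(h))
    if n=="top":
        for p in q: print(p,plane(d[n],p,.122).round(4))
    else: print(cv2.approxPolyDP(cv2.convexHull(h),6,True).reshape(-1,2).tolist())
p,g=tri(ray(d["top"],P["top"]),ray(d["side"],P["side"]));print("handle",p,g)
print("topplane",plane(d["top"],P["top"],.139),"side",plane(d["side"],P["side"],.139))
for uv in((155,88),(115,188),(318,152),(281,250)):print(uv,plane(d["top"],uv,.138 if uv[0]<200 else .12))
E
```

```text
top (248.41240310077518, 180.21782945736433) ((248.43431091308594, 180.16891479492188), (11.287612915039062, 43.07933044433594), 21.250505447387695) hatch ((249.98941040039062, 181.14300537109375), (82.49874877929688, 96.09744262695312), 20.924503326416016)
[194.30035 211.29129] [0.4811 0.2346 0.122 ]
[228.62036 121.53132] [0.631  0.1753 0.122 ]
[305.67847 150.99472] [0.5787 0.0467 0.122 ]
[271.35846 240.7547 ] [0.4288 0.1074 0.122 ]
side (305.59150943396224, 226.59622641509435) ((305.5, 226.5), (39.80200958251953, 15.652474403381348), 26.56505012512207) hatch ((304.7087097167969, 233.5483856201172), (89.85702514648438, 65.10218811035156), 27.979473114013672)
[[290, 196], [358, 225], [323, 278], [252, 242]]
handle [0.52957378 0.1410858  0.13783838] 0.0005847616110726894
topplane [0.52976842 0.14092322 0.139     ] side [0.52905719 0.14199407 0.139     ]
(155, 88) [0.68436866 0.29058348 0.138     ]
(115, 188) [0.52173281 0.35632564 0.138     ]
(318, 152) [0.57689134 0.02584773 0.12      ]
(281, 250) [0.4126994  0.09178638 0.12      ]
```

Call:
jog_arm:
  commands:
    - [[0.075,-0.097,0],[0,0,-0.06]]
    - [[0.15,-0.194,0],[0,0,-0.12]]
    - [[0.225,-0.29,0],[0,0,-0.18]]
    - [[0.3,-0.387,0],[0,0,-0.24]]
    - [[0.37,-0.48,0],[0,0,-0.29]]
  jaw: 0

```text
time_s: 0.72
tool_pos: [0.3219, 0.3425, 0.2499]
eef_rot: [-180.0, 0.0, 158.1]
ft_force: [1.1, 0.4, -0.5]
width: 0.0
grasp_force: 0.0
```

Call:
jog_arm:
  commands:
    - [[0.076,-0.097,0],[0,0,0]]
    - [[0.152,-0.194,0],[0,0,0]]
    - [[0.228,-0.29,0],[0,0,0]]
    - [[0.304,-0.387,0],[0,0,0]]
    - [[0.38,-0.485,0],[0,0,0]]

```text
time_s: 1.35
tool_pos: [0.5119, 0.1001, 0.2499]
eef_rot: [180.0, -0.0, 158.2]
ft_force: [0.4, 1.1, -0.4]
width: 0.0
grasp_force: 0.0
```

Call:
jog_arm:
  commands:
    - [[0,0,-0.05],[0,0,0]]
    - [[0,0,-0.1],[0,0,0]]
    - [[0,0,-0.14],[0,0,0]]
    - [[0,0,-0.17],[0,0,0]]
    - [[0,0,-0.19],[0,0,0]]

```text
time_s: 1.98
tool_pos: [0.5109, 0.1021, 0.1545]
eef_rot: [-180.0, -0.0, 158.2]
ft_force: [-1.2, 0.0, -0.3]
width: -0.0002
grasp_force: 0.0
```

```bash
python3 - <<'E'
from plant import sensors, imaging
import cv2
c=imaging.read_camera("side");cv2.imwrite("pics/side1.png",cv2.resize(c["pixels"][150:330,180:440,::-1],None,fx=3,fy=3))
s=sensors.sense();print(s["tool_pos"],s["ft_force"],s["time_s"])
E
```

```text
[0.51052826 0.10206249 0.15336461] [ 0.06212757 -0.69065365 -0.60692051] 2.025
```

View pics/side1.png

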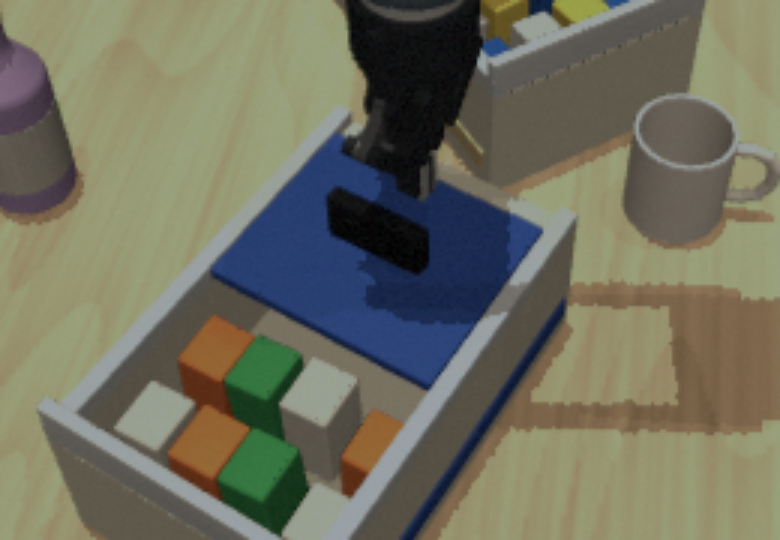

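The side crop shows the closed fingertips at about (415,170), just behind the ridge at (378,230) and clear of the hatch. Next I push along the bin's +y.

Call:
jog_arm:
  commands:
    - [[0.012,0.03,0],[0,0,0]]
    - [[0.027,0.067,0],[0,0,0]]
    - [[0.042,0.104,0],[0,0,0]]
    - [[0.057,0.142,0],[0,0,0]]
    - [[0.074,0.186,0],[0,0,0]]

```text
time_s: 2.65
tool_pos: [0.5491, 0.1961, 0.1559]
eef_rot: [180.0, 0.1, 158.2]
ft_force: [0.1, -4.9, 1.4]
width: 0.0
grasp_force: 1.8
```

```bash
python3 - <<'E'
from plant import sensors, imaging
import cv2
c=imaging.read_camera("top");cv2.imwrite("pics/top1.png",cv2.resize(c["pixels"][60:280,90:350,::-1],None,fx=2.5,fy=2.5))
s=sensors.sense();print(s["tool_pos"],s["ft_force"],s["time_s"])
E
```

```text
[0.54926563 0.19892846 0.15538135] [-1.73038796  0.83064801 -0.17319102] 2.7
```

View pics/top1.png

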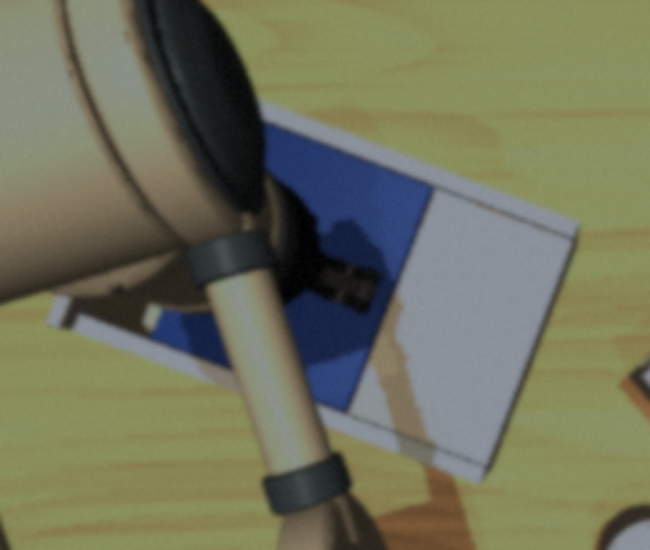

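The top view shows the hatch sliding closed, its rear edge now from (435,188) to (350,410) in the crop. A few centimetres remain, so I'll go slowly and watch the force.

Call:
jog_arm:
  commands:
    - [[0.006,0.015,0],[0,0,0]]
    - [[0.012,0.03,0],[0,0,0]]
    - [[0.018,0.045,0],[0,0,0]]
    - [[0.023,0.056,0],[0,0,0]]

```text
time_s: 3.2
tool_pos: [0.5594, 0.2232, 0.1551]
eef_rot: [-180.0, -0.0, 158.2]
ft_force: [-2.8, -2.4, 0.3]
width: 0.0002
grasp_force: 1.4
```

Call:
jog_arm:
  commands:
    - [[0.002,0.005,0],[0,0,0]]
    - [[0.003,0.008,0],[0,0,0]]

```text
time_s: 3.45
tool_pos: [0.561, 0.2269, 0.1551]
eef_rot: [-180.0, -0.0, 158.2]
ft_force: [-2.7, -2.1, 1.3]
width: 0.0003
grasp_force: 1.3
```

Call:
jog_arm:
  commands:
    - [[0.0015,0.004,0],[0,0,0]]
    - [[0.003,0.008,0],[0,0,0]]

```text
time_s: 3.7
tool_pos: [0.5626, 0.2308, 0.1551]
eef_rot: [-180.0, -0.0, 158.2]
ft_force: [-3.5, -1.7, -0.8]
width: 0.0001
grasp_force: 1.3
```

Call:
jog_arm:
  commands:
    - [[0.0015,0.004,0],[0,0,0]]
    - [[0.003,0.008,0],[0,0,0]]

```text
time_s: 3.95
tool_pos: [0.5642, 0.2349, 0.1551]
eef_rot: [-180.0, 0.0, 158.2]
ft_force: [-0.8, -2.6, -1.8]
width: 0.0003
grasp_force: 1.3
```

Call:
jog_arm:
  commands:
    - [[0.0015,0.004,0],[0,0,0]]
    - [[0.003,0.008,0],[0,0,0]]

```text
time_s: 4.2
tool_pos: [0.5658, 0.2388, 0.1551]
eef_rot: [-180.0, 0.0, 158.2]
ft_force: [-0.1, -2.9, -1.5]
width: -0.0001
grasp_force: 1.3
```

Call:
jog_arm:
  commands:
    - [[0.0015,0.004,0],[0,0,0]]
    - [[0.003,0.008,0],[0,0,0]]

```text
time_s: 4.45
tool_pos: [0.5671, 0.2421, 0.1553]
eef_rot: [-179.9, 0.0, 158.2]
ft_force: [-3.3, -9.6, 1.3]
width: -0.0
grasp_force: 4.9
```

Call:
jog_arm:
  commands:
    - [[0.0015,0.004,0],[0,0,0]]
    - [[0.003,0.008,0],[0,0,0]]

```text
time_s: 4.7
tool_pos: [0.5672, 0.2425, 0.1553]
eef_rot: [-179.4, -0.1, 158.0]
ft_force: [-12.3, -22.8, 5.0]
width: 0.0
grasp_force: 13.0
```

The force rose to about 26 N and motion stopped, so the hatch is against its stop. I'll back off, lift, and clear the view to check.

Call:
jog_arm:
  commands:
    - [[-0.015,-0.037,0],[0,0,0]]
    - [[-0.03,-0.074,0],[0,0,0]]
    - [[-0.03,-0.074,0.07],[0,0,0]]
    - [[-0.03,-0.074,0.17],[0,0,0]]
    - [[-0.03,-0.074,0.27],[0,0,0]]

```text
time_s: 5.32
tool_pos: [0.5536, 0.2105, 0.2924]
eef_rot: [179.9, 0.0, 158.2]
ft_force: [-0.0, 0.2, 0.7]
width: -0.0002
grasp_force: 0.0
```

Call:
jog_arm:
  commands:
    - [[-0.076,0.097,0],[0,0,0]]
    - [[-0.152,0.194,0],[0,0,0]]
    - [[-0.228,0.29,0],[0,0,0]]
    - [[-0.304,0.387,0],[0,0,0]]
    - [[-0.38,0.485,0],[0,0,0]]

```text
time_s: 5.95
tool_pos: [0.362, 0.4545, 0.2913]
eef_rot: [179.8, 0.0, 158.2]
ft_force: [0.3, 0.3, -0.9]
width: 0.0
grasp_force: 0.0
```

Call:
jog_arm:
  commands:
    - [[-0.076,0.04,0],[0,0,0]]
    - [[-0.152,0.08,0],[0,0,0]]
    - [[-0.228,0.12,0],[0,0,0]]
    - [[-0.304,0.16,0],[0,0,0]]
    - [[-0.36,0.2,0],[0,0,0]]

```text
time_s: 6.58
tool_pos: [0.1814, 0.5537, 0.2914]
eef_rot: [179.8, -0.1, 158.3]
ft_force: [0.9, 1.1, -0.3]
width: -0.0
grasp_force: 0.0
```

```bash
python3 - <<'E'
from plant import sensors, imaging
import cv2,numpy as np
from h import *
c=imaging.read_camera("top");e=imaging.read_camera("side")
a=cv2.resize(c["pixels"][60:280,90:350,::-1],(390,330));b=cv2.resize(e["pixels"][150:380,180:400,::-1],(390,330))
cv2.imwrite("pics/fin.png",np.hstack([a,b]))
s=sensors.sense();print(s["tool_pos"],s["ft_force"],s["time_s"])
try:
    P=[]
    for q,roi in((c,(110,80,300,260)),(e,(195,190,375,370))):
        k=parts(q,roi)[1];m=cv2.moments(k);P.append(ray(q,(m["m10"]/m["m00"],m["m01"]/m["m00"])))
    p,g=tri(*P);print(p,g,np.linalg.norm((p-[.5296,.1411,.138])[:2]))
except Exception as x:print(x)
E
```

```text
[0.18023552 0.55441122 0.29084387] [ 0.7911782  -0.34350264  0.40172733] 6.675
[0.57767573 0.25965242 0.1379264 ] 0.0008486824590504684 0.1279294773636434
```

View pics/fin.png

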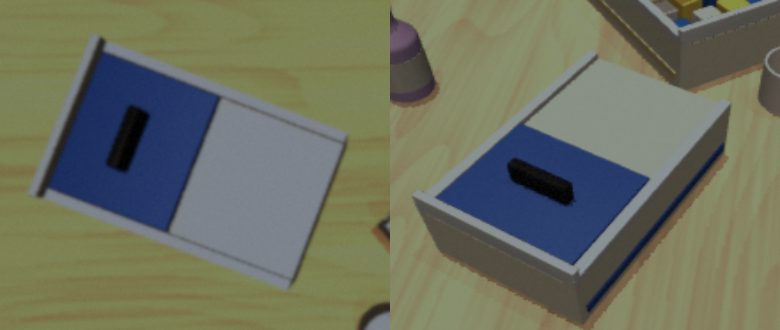

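Both views show the blue hatch flush with the end frame and no gap. In the left half, the handle is at (127,138). It moved 128 mm, and the arm is clear.

```bash
python3 -c "
from plant import workorder
print(workorder.finish_job())"
```

```text
the job is handed in; nothing more can be done
None
```

The blue hatch is fully closed against its end frame after 128 mm of travel, the arm never touched the cream hatch, and the job was handed in at about 6.7 s of the 29 s allowed.

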